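# Uncap the casting moulds with the cap puller, machine stopped

## Task

Push the vibrating table's red emergency stop down until it latches, then pull every cap off its mould with the cap puller (lips hooked under the flange, straight up; keep the fingers off a cap that is still in its mould) and leave the caps on the steel tray. With all caps on the tray, release the emergency stop again by turning its head clockwise; finish with the puller standing upright on its rubber pad, clear of the gripper, and leave the other things on the bench where they are.

Things in the scene. Friction and masses are not known exactly. Their poses are not given: they have to be found in the camera images.
- stop (a joint): Plunger of the emergency stop: a red mushroom head, 40 mm across and 16 mm thick, on a fixed grey box 85 x 85 x 60 mm with a yellow top. 0 = up (released), in metres as the head goes down: about 7 N takes it to its end stop at 0.008. It latches by itself once pushed beyond 0.0066 and rests at 0.0063 when let go. Down = machine stopped.
- stop_turn (a joint): Turn of the same head about its vertical axis, rad: 0 at rest, grows clockwise seen from above, end stop at 1.0, light return spring (under 0.1 N m). With the head latched down, turning it beyond about 0.7 lets the plunger spring up when the head is let go or lifted; it cannot be pulled up without turning. Once up it stays up.
- stop_top (a point): Centre of the top of the red head (moves with it). With the head latched this point is 32 mm above the yellow box top and the head's lower edge 16 mm above it (6 mm more when the head is up). The black collar under the head is 34 mm across and 9 mm high.
- puller_grip (a point): The cap puller, loose, 0.22 kg: a steel stirrup under a black upright handle, standing on its pad. This point is the middle of the handle, 62 mm above the puller's underside, z up along the handle. Handle: 18 mm thick along the puller's y, 28 mm along x, from 31 to 91 mm above the underside; its top widens along x to 44 mm, up to 105 mm.
- puller_foot (a point): Centre of the puller's underside, same axes. Stirrup 52 mm along x, 60 mm along y, with two 5 mm thick lips at the very bottom, 36 mm apart; side walls inside 53 mm apart; bridge underside 25 mm above this point (20 mm clear above the lips). Open towards +x only: a back strip above the lips, at x = -26 mm, 13 to 31 mm up, stops a cap that is slid in with its axis under the handle.
- pad: Black rubber pad fixed on the bench, 120 (x) x 150 (y) x 4 mm; origin at the centre of its underside. The puller stands on it.
- tray: Shallow steel tray, loose, 0.7 kg, 180 (x) x 240 (y) mm; origin at the centre of its underside; floor 3 mm thick, rim 7 mm high overall (4 mm above the floor).
- mould1 (a point): Centre of the mouth of casting mould 1 of 4: an upright tube, 28 mm outside, 56 mm high, in a row 70 mm apart along this point's y on the fixed vibrating table (deck 110 x 290 mm, 52 mm high). Its x points across the row, away from the robot. The mouth is 108 mm above the bench; a mould without a cap is open.
- mould2 (a point): Centre of the mouth of casting mould 2 of 4: an upright tube, 28 mm outside, 56 mm high, in a row 70 mm apart along this point's y on the fixed vibrating table (deck 110 x 290 mm, 52 mm high). Its x points across the row, away from the robot. The mouth is 108 mm above the bench; a mould without a cap is open.
- mould3 (a point): Centre of the mouth of casting mould 3 of 4: an upright tube, 28 mm outside, 56 mm high, in a row 70 mm apart along this point's y on the fixed vibrating table (deck 110 x 290 mm, 52 mm high). Its x points across the row, away from the robot. The mouth is 108 mm above the bench; a mould without a cap is open.
- mould4 (a point): Centre of the mouth of casting mould 4 of 4: an upright tube, 28 mm outside, 56 mm high, in a row 70 mm apart along this point's y on the fixed vibrating table (deck 110 x 290 mm, 52 mm high). Its x points across the row, away from the robot. The mouth is 108 mm above the bench; a mould without a cap is open.
- cap1_mid (a point): Snug white cap of mould 1 (absent in some starts), 30 g, 26 mm high; this point is on its axis half-way up, z up. Flange 48 mm across, 8 mm thick; its underside, 5 mm above this point, lies on the mould's mouth. Plug below it 20 mm across at its snap bead, 18 mm long, flat end 14 mm across (it can stand on it). It pops free when pulled straight up with 8 to 16 N; 18 mm of lift clears it.
- cap2_mid (a point): Snug white cap of mould 2 (absent in some starts), 30 g, 26 mm high; this point is on its axis half-way up, z up. Flange 48 mm across, 8 mm thick; its underside, 5 mm above this point, lies on the mould's mouth. Plug below it 20 mm across at its snap bead, 18 mm long, flat end 14 mm across (it can stand on it). It pops free when pulled straight up with 8 to 16 N; 18 mm of lift clears it.
- cap3_mid (a point): Snug white cap of mould 3 (absent in some starts), 30 g, 26 mm high; this point is on its axis half-way up, z up. Flange 48 mm across, 8 mm thick; its underside, 5 mm above this point, lies on the mould's mouth. Plug below it 20 mm across at its snap bead, 18 mm long, flat end 14 mm across (it can stand on it). It pops free when pulled straight up with 8 to 16 N; 18 mm of lift clears it.
- cap4_mid (a point): Snug white cap of mould 4 (absent in some starts), 30 g, 26 mm high; this point is on its axis half-way up, z up. Flange 48 mm across, 8 mm thick; its underside, 5 mm above this point, lies on the mould's mouth. Plug below it 20 mm across at its snap bead, 18 mm long, flat end 14 mm across (it can stand on it). It pops free when pulled straight up with 8 to 16 N; 18 mm of lift clears it.
- tape: Bystander, loose: roll of white tape lying flat, 58 mm across, 19 mm high.
- tub: Bystander, loose: clear plastic cup, 84 mm across, 60 mm high.
- spatula: Bystander, loose: spatula with a green blade, 280 mm long, lying.
- brush: Bystander, loose: flat paint brush, 200 mm long, lying.
- bottle: Bystander, loose: white bottle, 60 mm across, 170 mm high.
- jar: Bystander, loose: grey jar with black lid, 70 mm across, 75 mm high.

How it is judged:
On the way, in this order (a step that is already met when the one before it is completed fails the run):
1. the emergency stop is pushed down (value of joint stop above 0.005 m), for 0.3 s.
2. all caps are off their moulds and on the tray while the emergency stop is still down (x of cap1_mid in the frame of tray between -0.085 and 0.085 m and y of cap1_mid in the frame of tray between -0.115 and 0.115 m and z of cap1_mid in the frame of tray between 0.006 and 0.045 m and x of cap2_mid in the frame of tray between -0.085 and 0.085 m and y of cap2_mid in the frame of tray between -0.115 and 0.115 m and z of cap2_mid in the frame of tray between 0.006 and 0.045 m and x of cap3_mid in the frame of tray between -0.085 and 0.085 m and y of cap3_mid in the frame of tray between -0.115 and 0.115 m and z of cap3_mid in the frame of tray between 0.006 and 0.045 m and x of cap4_mid in the frame of tray between -0.085 and 0.085 m and y of cap4_mid in the frame of tray between -0.115 and 0.115 m and z of cap4_mid in the frame of tray between 0.006 and 0.045 m and value of joint stop above 0.005 m), for 0.3 s.
3. the emergency stop is released: its head is up again (value of joint stop below 0.002 m), for 0.3 s.
At the end, for the whole second after the job is handed in: Every cap present lies or stands on the tray's floor (its centre at least 5 mm inside the tray's outline), the tray flat; the emergency stop is up (within 2 mm); the puller stands upright (within 0.15 rad) on the pad, its axis within 57 mm of the pad's centre (x of cap1_mid in the frame of tray between -0.085 and 0.085 m and y of cap1_mid in the frame of tray between -0.115 and 0.115 m and z of cap1_mid in the frame of tray between 0.006 and 0.045 m and x of cap2_mid in the frame of tray between -0.085 and 0.085 m and y of cap2_mid in the frame of tray between -0.115 and 0.115 m and z of cap2_mid in the frame of tray between 0.006 and 0.045 m and x of cap3_mid in the frame of tray between -0.085 and 0.085 m and y of cap3_mid in the frame of tray between -0.115 and 0.115 m and z of cap3_mid in the frame of tray between 0.006 and 0.045 m and x of cap4_mid in the frame of tray between -0.085 and 0.085 m and y of cap4_mid in the frame of tray between -0.115 and 0.115 m and z of cap4_mid in the frame of tray between 0.006 and 0.045 m and value of joint stop below 0.002 m and angle between puller_grip's own z axis and vertical below 0.15 rad and horizontal distance between puller_grip and pad below 0.057 m and z of puller_grip in the frame of pad between 0.055 and 0.075 m and angle between tray's own z axis and vertical below 0.1 rad); the robot touches nothing.
It fails at once if a cap still in its mould is gripped or pushed with the fingers (over 1.5 N) ((distance between cap1_mid and mould1 below 0.012 m and contact force between the fingers and cap1 above 1.5 N) or (distance between cap2_mid and mould2 below 0.012 m and contact force between the fingers and cap2 above 1.5 N) or (distance between cap3_mid and mould3 below 0.012 m and contact force between the fingers and cap3 above 1.5 N) or (distance between cap4_mid and mould4 below 0.012 m and contact force between the fingers and cap4 above 1.5 N)).
It fails at once if a bystander is moved by more than 40 mm (distance of any of tape, tub, spatula, brush, bottle, jar from where it was at the start of the episode above 0.04 m).
Of cap1, cap2, cap3, cap4 only 2 to 3 are there at a start; the rules pass over those that are not, and their reading is None.
At some moment in a run one of tray, puller may be knocked a few centimetres aside while the robot is not near it.
Once in a run the grip may slacken for a moment while it holds something.
It also fails if it takes over 210 s, if anything falls off the work surface, if the arm or the gripper's body presses on something with over 40 N, if the wrist force passes 120 N, or if a joint passes its speed limit or range.

## Robot

A 6-joint arm with a two-finger parallel gripper is mounted at the origin on the work surface. World frame = base frame: x ahead of the robot, y to its left, z up, the work surface at z = 0. Lengths are in m, angles in rad, forces in N, time in s.
With the tool pointing down it reaches from about 0.35 to 0.975 m from the base axis. Payload 4.9 kg.
Tool frame: the origin (TCP) lies midway between the tips of the shut fingers; the grasp point (between the pads) lies ctrl.grip_depth behind it (ctrl.grip_depth is the distance from the TCP to the grasp point, in m); z points along the fingers, y is the line along which they close (so a half turn about z gives the same grasp; the last joint's range is limited). The gripper opens to 85 mm and grips with 20 to 120 N. Pads are 22 mm wide; open, the fingers measure 114 mm over their backs; the gripper's body (76 mm by 85 mm) begins 54 mm behind the grasp point. The pads swing forward as they close: fully open they stand 13 mm farther back than shut.
Start: joints at [-1.222, 0.053, 1.613, -0, 1.476, -0.119], TCP at [0.282, -0.558, 0.231] pointing down, gripper open.
Joint ranges: [-3.01, 3.01], [-1.01, 2.22], [0.06, 2.58], [-1.02, 4.17], [0.09, 2.62], [-3.14, 3.14]. Speed limits (rad/s): [2.57, 2.57, 3.14, 3.14, 3.14, 3.14].

## Interface

Orientations are given as a rotation vector (axis times angle).
In Python, from station import ctrl, get_image, camera_model gives the robot as it stands. The module is installed in compiled form; this text tells all that it offers.
- The arm moves only by the shell command python3 -m crank 'ROWS' [FORCE]. ROWS is JSON, a list of rows, each a list of 7 numbers: the shift along the tool's x, y, z in mm, then the turn, a rotation vector about the tool's x, y, z in rad, then the opening, from -1 (shut) to 1 (fully open). A call has exactly 10 rows; each row shifts and turns the commanded pose from where the row before left it, along the tool's axes as they then stand; what a row does not reach is not made up. A row lasts 1/12 s, in which the tool goes at most 41.7 mm and 7.16 degrees, less where a joint would pass 70% of its speed; a pose out of reach is approached as far as the arm can. A call with a gripper value outside its range is refused whole. The fingers move at their own pace and stop on an object; FORCE is the grip in N (left out, the last holds). Time passes only in rows, so rows that do not move let the fingers close, or fill a call up. It gives the time, the measured TCP pose, the force, the opening and the grip force at its end, in the units of the state.
- ctrl.get_obs(): the state, without advancing time (a new reading comes with each control period).
- get_image(name): name is "scene" or "top"; returns the picture (420x560x3 uint8, red, green, blue); there is no depth.
- camera_model(name): a dict with "vertical_fov" (degrees; the focal length in pixels is half the picture's height over the tangent of half this angle, whatever the lens; pixels are square), "cx", "cy" (the principal point, pixels), "R" (3x3) and "t" (3): a world point X has camera coordinates R X + t. Camera axes: x right, y down, z forward; pixel columns grow to the right and rows downward; lengths in m; the calibration is good to about 2 mm. A picture is of the moment at which its call begins. camera_model takes no time and is no camera call.
- ctrl.finish_job(): hands the job in; it is judged then, once.
The state is a dict: "t": time; "q": joint angles; "dq": joint speeds; "effort": joint torques, N m; "tool_pos": TCP position; "tool_rot": TCP orientation; "contact_force": force on the tool from outside, world axes, zero at the start; "wrist_torque": the same for the moment, N m; "opening": finger opening in m; "grip_force": force on a finger pad.
Only numpy, scipy, OpenCV 4.12 (cv2) and the standard library are available. Lean on these libraries where they do the work, as an engineer would, in place of code of your own. Each camera call takes 0.05 s, during which the arm holds its last target. There are 200 camera calls.

## Working session

There is one attempt and no reset: what is moved stays moved. The work goes in short steps, Python scripts to look and compute and a shell command to move; the robot and the scene stay as the last step left them, time stands still between calls to the robot, and variables do not carry over. Pictures are saved under pics/ and viewed, at most 14 in all, crops included, and the job is handed in when it is done.

```bash
mkdir -p pics; cat > h.py <<'E'
import numpy as np, cv2
from station import ctrl, get_image, camera_model
def snap(n,f):
    im=get_image(n); cv2.imwrite(f'pics/{f}.png',im[:,:,::-1]); return im
def foc(m,h=420): return h/2/np.tan(np.radians(m['vertical_fov'])/2)
def proj(n,X):
    m=camera_model(n); c=np.array(m['R'])@np.array(X)+np.array(m['t']); return c[:2]/c[2]*foc(m)+[m['cx'],m['cy']]
def ray(n,u,v):
    m=camera_model(n); R=np.array(m['R']); d=R.T@np.array([(u-m['cx'])/foc(m),(v-m['cy'])/foc(m),1]); return -R.T@np.array(m['t']),d
def onz(n,u,v,z):
    o,d=ray(n,u,v); return o+d*(z-o[2])/d[2]
E
python3 - <<'E'
from h import *
for n in('scene','top'):
    snap(n,n+'0'); m=camera_model(n); print({k:np.round(v,3).tolist() for k,v in m.items() if not isinstance(v,str)})
o=ctrl.get_obs(); print({k:np.round(v,3).tolist() for k,v in o.items()}, ctrl.grip_depth)
E
```

```text
{'vertical_fov': 57.321, 'cx': 280.749, 'cy': 208.292, 'R': [[-0.533, 0.846, -0.002], [0.693, 0.435, -0.575], [-0.486, -0.308, -0.818]], 't': [0.31, -0.395, 1.301]}
{'vertical_fov': 56.863, 'cx': 278.633, 'cy': 206.05, 'R': [[0.012, -1.0, 0.012], [-0.996, -0.013, -0.086], [0.086, -0.011, -0.996]], 't': [0.039, 0.604, 1.001]}
{'t': 0.1, 'q': [-1.222, 0.053, 1.614, -0.0, 1.476, -0.119], 'dq': [-0.001, -0.001, -0.005, 0.0, -0.001, 0.0], 'effort': [0.0, -39.491, -37.136, -0.0, 0.004, 0.0], 'tool_pos': [0.282, -0.557, 0.23], 'tool_rot': [-3.054, -0.728, 0.0], 'contact_force': [0.486, 0.043, 0.541], 'wrist_torque': [0.033, -0.006, -0.012], 'grip_force': 0.0, 'opening': 0.085} 0.0187
```

View pics/scene0.png

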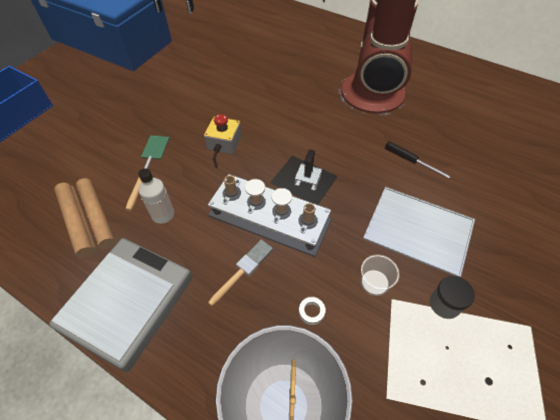

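View pics/top0.png

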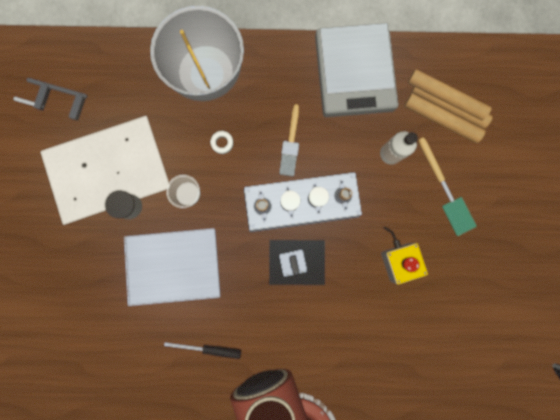

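The scene view shows the e-stop at (222,125), the puller at (308,170) on the black pad, caps on the two middle moulds at (255,190) and (282,200), and the tray at (420,230). In the top view these sit at (410,264), (292,263), (290,201)/(319,197) and (172,267).

```bash
python3 - <<'E'
from h import *
T=cv2.imread('pics/top0.png'); S=cv2.imread('pics/scene0.png')
a=cv2.resize(T[165:295,235:365],(520,520),interpolation=cv2.INTER_CUBIC)
b=cv2.resize(S[130:260,200:265+75],(560,520),interpolation=cv2.INTER_CUBIC)[:, :]
cv2.imwrite('pics/c1.png',a); cv2.imwrite('pics/c2.png',b)
def blob(im,roi,f):
    x0,y0,x1,y1=roi; h=cv2.cvtColor(im[y0:y1,x0:x1],cv2.COLOR_BGR2HSV).astype(int)
    m=f(h[...,0],h[...,1],h[...,2]).astype(np.uint8)
    cs=cv2.findContours(m,cv2.RETR_EXTERNAL,cv2.CHAIN_APPROX_NONE)[0]
    c=max(cs,key=cv2.contourArea)+[x0,y0]; r=cv2.minAreaRect(c.astype(np.float32)); return c,r,m.sum()
red=lambda h,s,v:((h<8)|(h>172))&(s>150)&(v>80)
yel=lambda h,s,v:(h>18)&(h<38)&(s>120)&(v>120)
for n,im,roi in(('top',T,(380,235,440,295)),('scene',S,(195,105,250,165))):
    c,r,k=blob(im,roi,red);print(n,'red',r,k)
    c,r,k=blob(im,roi,yel);print(n,'yel',r,k)
    if n=='top': print([np.round(onz('top',*p,.06),4) for p in cv2.boxPoints(r)])
c,r,k=blob(T,(110,215,235,320),lambda h,s,v:(s<70)&(v>100)|(v>140)); print('tray',r,k); 
P=np.array([onz('top',*p,.007) for p in cv2.boxPoints(r)]);print(P.round(4),P.mean(0).round(4))
c,r,k=blob(T,(262,232,332,292),lambda h,s,v:(v<60)&(s<120)); print('pad',r,k); 
P=np.array([onz('top',*p,.004) for p in cv2.boxPoints(r)]);print(P.round(4),P.mean(0).round(4))
c,r,k=blob(T,(235,165,370,235),lambda h,s,v:(s<60)&(v>120)); print('deck',r,k)
P=np.array([onz('top',*p,.052) for p in cv2.boxPoints(r)]);print(P.round(4),P.mean(0).round(4))
E
```

```text
top red ((410.50006103515625, 264.0000305175781), (13.435027122497559, 12.020814895629883), 45.0) 122
top yel ((407.300048828125, 263.3999938964844), (35.10127639770508, 33.83636474609375), 71.56504821777344) 979
[array([ 0.4871, -0.2264,  0.06  ]), array([ 0.5152, -0.3088,  0.06  ]), array([ 0.4315, -0.3355,  0.06  ]), array([ 0.404 , -0.2535,  0.06  ])]
scene red ((221.0, 119.5), (11.0, 12.0), 90.0) 111
scene yel ((221.3981170654297, 127.54339599609375), (32.189064025878906, 21.070322036743164), 10.61965560913086) 408
tray ((171.16416931152344, 266.6379089355469), (71.46942901611328, 94.64285278320312), 85.03025817871094) 6660
[[0.5223 0.4659 0.007 ]
 [0.5472 0.2156 0.007 ]
 [0.3599 0.1944 0.007 ]
 [0.3362 0.441  0.007 ]] [0.4414 0.3292 0.007 ]
pad ((296.5, 267.5), (53.0, 31.0), -0.0) 746
[[ 0.4003  0.0669  0.004 ]
 [ 0.4822  0.068   0.004 ]
 [ 0.4838 -0.074   0.004 ]
 [ 0.4018 -0.0741  0.004 ]] [ 0.442  -0.0033  0.004 ]
deck ((302.4083251953125, 200.81222534179688), (45.06782531738281, 114.38768768310547), 82.40535736083984) 5113
[[ 0.6525  0.1404  0.052 ]
 [ 0.6962 -0.1539  0.052 ]
 [ 0.5798 -0.1687  0.052 ]
 [ 0.5373  0.1229  0.052 ]] [ 0.6164 -0.0148  0.052 ]
```

View pics/c1.png

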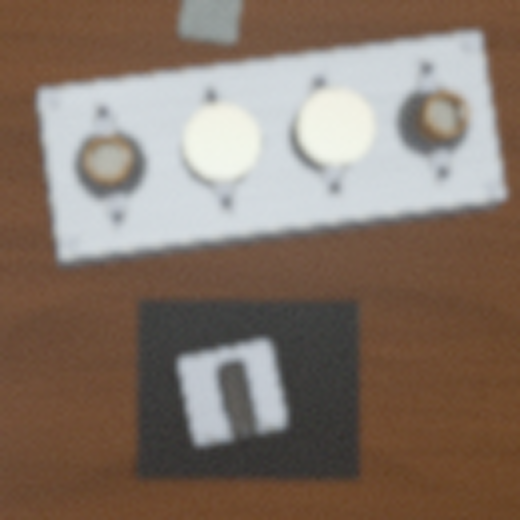

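View pics/c2.png

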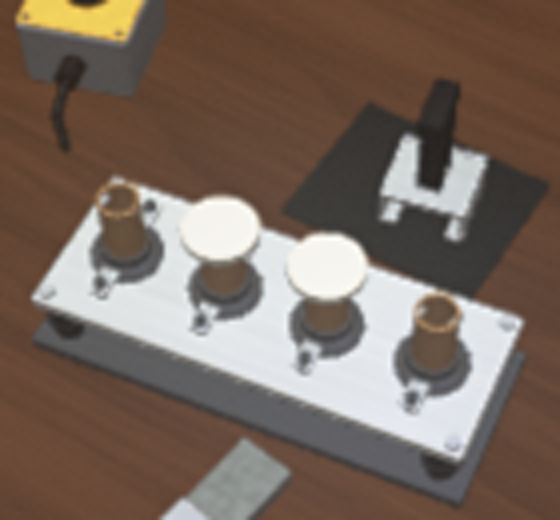

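The crops show the puller's two lips and open end facing away from the robot, so its +x is roughly world +x. The caps sit on the two middle moulds, and the outer two moulds are open tubes.

```bash
cat >> h.py <<'E'
from scipy.spatial.transform import Rotation as Ro
def blobs(im,roi,f,amin=20):
    x0,y0,x1,y1=roi; h=cv2.cvtColor(np.ascontiguousarray(im[y0:y1,x0:x1]),cv2.COLOR_RGB2HSV).astype(int)
    m=f(h[...,0],h[...,1],h[...,2]).astype(np.uint8)
    cs=cv2.findContours(m,cv2.RETR_EXTERNAL,cv2.CHAIN_APPROX_NONE)[0]
    return [(c+[x0,y0]).astype(np.float32) for c in cs if cv2.contourArea(c)>amin]
def tri(a,b):  # pixel in top, pixel in scene -> point, gap
    (o1,d1),(o2,d2)=ray('top',*a),ray('scene',*b)
    A=np.stack([d1,-d2],1); s=np.linalg.lstsq(A,o2-o1,rcond=None)[0]
    p,q=o1+s[0]*d1,o2+s[1]*d2; return (p+q)/2,np.linalg.norm(p-q)
def red(h,s,v): return ((h<8)|(h>172))&(s>150)&(v>80)
def cream(h,s,v): return (v>200)&(h>15)&(h<45)&(s>8)
def to(x,y,z,yaw=None):
    "shift (mm, tool axes) and turn to reach TCP x,y,z with tool down, tool x at yaw (deg)"
    o=ctrl.get_obs(); R=Ro.from_rotvec(o['tool_rot']); p=np.array(o['tool_pos'])
    if yaw is None: w=np.zeros(3); 
    else:
        G=Ro.from_matrix(np.array([[np.cos(np.radians(yaw)),np.sin(np.radians(yaw)),0],[np.sin(np.radians(yaw)),-np.cos(np.radians(yaw)),0],[0,0,-1]])); w=(R.inv()*G).as_rotvec()
        
    print('p',p.round(4),'| shift now-axes',(R.inv().apply(np.array([x,y,z])-p)*1e3).round(1),'turn',w.round(3),
      '' if yaw is None else ('shift after turn',(G.inv().apply(np.array([x,y,z])-p)*1e3).round(1)),'F',np.round(o['contact_force'],1),'op',round(o['opening'],4),'t',round(o['t'],1))
E
python3 - <<'E'
from h import *
T=cv2.imread('pics/top0.png')[...,::-1]; S=cv2.imread('pics/scene0.png')[...,::-1]
el=lambda c: cv2.fitEllipse(c)
t=[cv2.fitEllipse(c) for c in blobs(T,(270,180,340,215),cream)]; s=[cv2.fitEllipse(c) for c in blobs(S,(240,172,300,215),cream)]
print('caps top',t,'\nscene',s)
for e in t: print(onz('top',*e[0],.116).round(4))
for e in s: print(onz('scene',*e[0],.116).round(4))
r1=cv2.fitEllipse(max(blobs(T,(380,235,440,295),red),key=len)); r2=cv2.fitEllipse(max(blobs(S,(195,105,250,165),red),key=len))
print('stop',r1,r2,tri(r1[0],r2[0]),onz('top',*r1[0],.094),onz('scene',*r2[0],.094))
w=blobs(T,(272,245,318,282),lambda h,s,v:v>110); 
for c in w:
    r=cv2.minAreaRect(c); print('stirrup',r,onz('top',*r[0],.035))
    P=np.array([onz('top',*p,.035) for p in cv2.boxPoints(r)]); print(P.round(4))
b=blobs(T,(272,245,318,282),lambda h,s,v:v<95,20)
d=np.vstack([onz('top',*p,.109) for p in [(289,256),(293,256),(294.5,274),(300,274)]]); print(d.round(4))
to(.46,-.28,.15,0)
E
```

```text
caps top [((289.83465576171875, 199.53927612304688), (16.595617294311523, 18.176166534423828), 67.83561706542969), ((318.356689453125, 196.07484436035156), (17.844179153442383, 17.98050880432129), 177.4850616455078)] 
scene [((254.83370971679688, 186.77484130859375), (14.697671890258789, 18.42269515991211), 85.77256774902344)]
[0.6123 0.0207 0.116 ]
[ 0.6216 -0.0483  0.116 ]
[ 0.622  -0.0478  0.116 ]
stop ((410.3381652832031, 264.031982421875), (11.132966041564941, 13.427214622497559), 103.40178680419922) ((220.79933166503906, 119.54937744140625), (10.972756385803223, 12.423961639404297), 59.882728576660156) (array([ 0.45980005, -0.27695201,  0.09393135]), np.float64(0.00017804763523004264)) [ 0.45976264 -0.27684528  0.094     ] [ 0.45987989 -0.27699086  0.094     ]
stirrup ((292.6097717285156, 262.5121765136719), (23.746631622314453, 25.00380516052246), 77.90524291992188) [0.45675771 0.00874922 0.035     ]
[[ 0.4795  0.0472  0.035 ]
 [ 0.4937 -0.0163  0.035 ]
 [ 0.4341 -0.0295  0.035 ]
 [ 0.42    0.0336  0.035 ]]
[[ 0.4765  0.0211  0.109 ]
 [ 0.4766  0.0115  0.109 ]
 [ 0.4338  0.0075  0.109 ]
 [ 0.4339 -0.0057  0.109 ]]
p [ 0.2816 -0.5573  0.2302] | shift now-axes [ 284.2 -167.    80.5] turn [-0.002  0.     0.468] ('shift after turn', array([ 178.4, -277.3,   80.2])) F [0.5 0.  0.5] op 0.0852 t 0.1
```

Both views agree within 0.5 mm on every point I could measure twice: stop (0.460,-0.277) and the right-hand cap (0.622,-0.048). The left-hand cap, seen in the top view only, is at (0.612,0.021). The stop comes first, with the fingers shut.

```bash
python3 -m crank '[[28.5,-17,0,0,0,0,-1],[28.5,-17,0,0,0,0,-1],[28.5,-17,0,0,0,0,-1],[28.5,-17,0,0,0,0,-1],[28.5,-17,0,0,0,0,-1],[28.5,-17,0,0,0,0,-1],[28.5,-17,0,0,0,0,-1],[28.5,-17,0,0,0,0,-1],[28.5,-17,0,0,0,0,-1],[28.5,-17,0,0,0,0,-1]]' 30
python3 -m crank '[[0,0,30,0,0,0,-1],[0,0,30,0,0,0,-1],[0,0,30,0,0,0,-1],[0,0,20,0,0,0,-1],[0,0,5,0,0,0,-1],[0,0,0,0,0,0,-1],[0,0,0,0,0,0,-1],[0,0,0,0,0,0,-1],[0,0,0,0,0,0,-1],[0,0,0,0,0,0,-1]]'
python3 -c "
from h import *
to(.4598,-.277,.089)"
```

```text
t: 0.93
tool_pos: [0.4599, -0.2759, 0.2308]
tool_rot: [-3.056, -0.728, 0.001]
contact_force: [0.6, 0.1, 0.2]
opening: -0.0002
grip_force: 0.0
t: 1.77
tool_pos: [0.4604, -0.2784, 0.1181]
tool_rot: [3.054, 0.727, 0.003]
contact_force: [-0.6, 0.6, -1.1]
opening: -0.0
grip_force: 0.0
p [ 0.4604 -0.2784  0.1181] | shift now-axes [ 0.1 -1.6 29.1] turn [0. 0. 0.]  F [-0.6  0.6 -1.1] op -0.0 t 1.8
```

```bash
python3 -m crank '[[0,-1.5,10,0,0,0,-1],[0,0,8,0,0,0,-1],[0,0,3,0,0,0,-1],[0,0,2,0,0,0,-1],[0,0,2,0,0,0,-1],[0,0,2,0,0,0,-1],[0,0,2,0,0,0,-1],[0,0,1,0,0,0,-1],[0,0,0,0,0,0,-1],[0,0,0,0,0,0,-1]]'
```

```text
t: 2.6
tool_pos: [0.4602, -0.2773, 0.0896]
tool_rot: [3.054, 0.728, 0.002]
contact_force: [-3.6, 3.3, 16.8]
opening: -0.0001
grip_force: 8.3
```

```bash
python3 -m crank '[[0,0,-15,0,0,0.025,-1],[0,0,-35,0,0,0.025,-1],[0,0,-35,0,0,0.025,-1],[0,0,-35,0,0,0.025,0],[0,0,-20,0,0,0.025,0],[0,0,0,0,0,0.025,0],[0,0,0,0,0,0.025,0],[0,0,0,0,0,0.025,0],[0,0,0,0,0,0.025,0],[0,0,0,0,0,0.025,0]]'
python3 - <<'E'
from h import *
T=snap('top','top1');S=snap('scene','scene1')
r1=cv2.fitEllipse(max(blobs(T,(380,235,440,295),red),key=len)); r2=cv2.fitEllipse(max(blobs(S,(195,105,250,165),red),key=len))
print('stop',tri(r1[0],r2[0]))
for c in blobs(T,(260,235,335,290),lambda h,s,v:v>110,100):
    r=cv2.minAreaRect(c); print('stirrup',r,onz('top',*r[0],.035))
to(.456,.0087,.2,12.5)
E
```

```text
t: 3.43
tool_pos: [0.4585, -0.276, 0.2251]
tool_rot: [-3.122, -0.339, 0.002]
contact_force: [0.4, -0.7, 0.4]
opening: 0.0428
grip_force: 0.0
stop (array([ 0.45905325, -0.27925854,  0.08549938]), np.float64(0.0007997858644025194))
stirrup ((292.6176452636719, 262.5294189453125), (23.64542007446289, 24.838539123535156), 77.47119140625) [0.45671364 0.00872841 0.035     ]
p [ 0.4585 -0.276   0.2252] | shift now-axes [  59.1 -278.5   25.5] turn [-0.001  0.001 -0.   ] ('shift after turn', array([  59.1, -278.5,   25.2])) F [-0.3 -0.7  0.5] op 0.0426 t 3.5
```

```bash
python3 -m crank '[[6,-28,0,0,0,0,0],[6,-28,0,0,0,0,0],[6,-28,0,0,0,0,0],[6,-28,0,0,0,0,0],[6,-28,0,0,0,0,0],[6,-28,0,0,0,0,0],[6,-28,5,0,0,0,0],[6,-28,5,0,0,0,0],[6,-28,5,0,0,0,0],[5,-26.5,10,0,0,0,0]]'
python3 -m crank '[[0,0,10,0,0,0,0],[0,0,10,0,0,0,0],[0,0,10,0,0,0,0],[0,0,10,0,0,0,0],[0,0,0,0,0,0,0],[0,0,0,0,0,0,0],[0,0,0,0,0,0,0],[0,0,0,0,0,0,0],[0,0,0,0,0,0,0],[0,0,0,0,0,0,0]]'
python3 - <<'E'
from h import *
T=snap('top','top2');S=snap('scene','scene2'); to(.456,.0087,.048,12.5)
S=S[100:240,220:400]; cv2.imwrite('pics/c3.png',cv2.resize(S[...,::-1],None,fx=4,fy=4,interpolation=cv2.INTER_CUBIC))
E
```

```text
t: 4.37
tool_pos: [0.4565, 0.0098, 0.2016]
tool_rot: [3.123, 0.343, 0.002]
contact_force: [-0.1, -1.0, 0.6]
opening: 0.0428
grip_force: 0.0
t: 5.2
tool_pos: [0.4567, 0.0082, 0.162]
tool_rot: [3.123, 0.341, 0.002]
contact_force: [-0.6, -0.8, 0.0]
opening: 0.0426
grip_force: 0.0
p [0.4565 0.0084 0.1617] | shift now-axes [ -0.5  -0.5 113.7] turn [ 0.    -0.001 -0.   ] ('shift after turn', array([ -0.4,  -0.4, 113.7])) F [-0.1 -0.2  0.3] op 0.0429 t 5.3
```

View pics/c3.png

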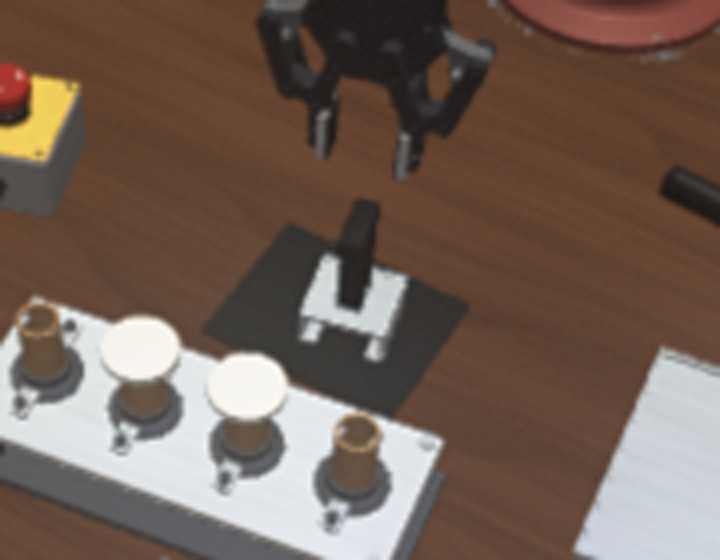

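The open fingers (crop 320,140 and 405,160) straddle the handle at (360,240), so I go down and grip.

```bash
python3 -m crank '[[0,0,20,0,0,0,0],[0,0,20,0,0,0,0],[0,0,20,0,0,0,0],[0,0,20,0,0,0,0],[0,0,20,0,0,0,0],[0,0,10,0,0,0,0],[0,0,3.5,0,0,0,0],[0,0,0,0,0,0,0],[0,0,0,0,0,0,0],[0,0,0,0,0,0,0]]' 80
python3 -m crank '[[0,0,0,0,0,0,-1],[0,0,0,0,0,0,-1],[0,0,0,0,0,0,-1],[0,0,0,0,0,0,-1],[0,0,0,0,0,0,-1],[0,0,0,0,0,0,-1],[0,0,-5,0,0,0,-1],[0,0,-15,0,0,0,-1],[0,0,-25,0,0,0,-1],[0,0,-25,0,0,0,-1]]'
python3 -m crank '[[0,0,-25,0,0,0,-1],[0,0,-15,0,0,0,-1],[0,0,0,0,0,0,-1],[0,0,0,0,0,0,-1],[0,0,0,0,0,0,-1],[0,0,0,0,0,0,-1],[0,0,0,0,0,0,-1],[0,0,0,0,0,0,-1],[0,0,0,0,0,0,-1],[0,0,0,0,0,0,-1]]'
python3 - <<'E'
from h import *
T=snap('top','top3');S=snap('scene','scene3'); to(.456,.0087,.048,12.5)
a=np.hstack([cv2.resize(T[215:315,230:350],None,fx=3.2,fy=3.2),cv2.resize(S[100:200,250:370],None,fx=3.2,fy=3.2)])
cv2.imwrite('pics/c4.png',a[...,::-1])
E
```

```text
t: 6.13
tool_pos: [0.4575, 0.0083, 0.0493]
tool_rot: [3.122, 0.341, 0.004]
contact_force: [0.6, 0.4, 0.1]
opening: 0.0428
grip_force: 0.0
t: 6.97
tool_pos: [0.4545, 0.0086, 0.1168]
tool_rot: [-3.122, -0.341, 0.007]
contact_force: [0.2, 0.1, -1.5]
opening: 0.0173
grip_force: 78.0
t: 7.8
tool_pos: [0.4561, 0.0084, 0.1573]
tool_rot: [-3.123, -0.341, 0.001]
contact_force: [-0.5, -0.7, -2.4]
opening: 0.0175
grip_force: 78.2
p [0.4563 0.0084 0.1577] | shift now-axes [ -0.2  -0.3 109.7] turn [-0.  0. -0.] ('shift after turn', array([ -0.2,  -0.3, 109.7])) F [-0.4  0.5 -2. ] op 0.017 t 7.9
```

View pics/c4.png

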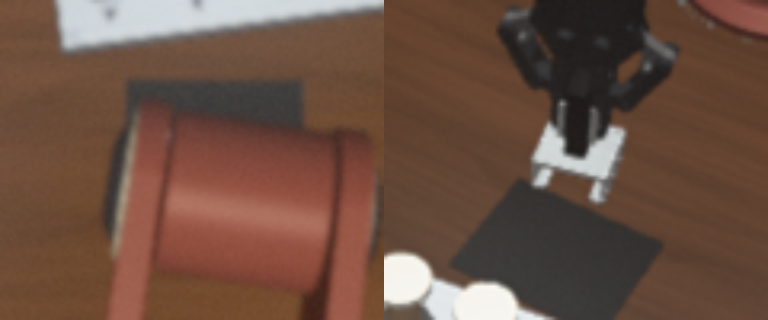

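The puller is held upright (right half, about (578,150)), but the arm hides it from the top camera. I move it to the pre-insert pose in front of the left-hand cap.

```bash
python3 -c "
from h import *
to(.538,.0104,.142,7.9)"
```

```text
p [0.4563 0.0084 0.1577] | shift now-axes [80.2 15.7 15.6] turn [-0.    0.    0.08] ('shift after turn', array([81.2,  9.3, 15.7])) F [-0.4  0.5 -2. ] op 0.017 t 7.9
```

```bash
python3 -m crank '[[0,0,0,0,0,0.04,-1],[0,0,0,0,0,0.04,-1],[12,1.5,0,0,0,0,-1],[20,2,3,0,0,0,-1],[20,2,5,0,0,0,-1],[20,2,5,0,0,0,-1],[9,2,3,0,0,0,-1],[0,0,0,0,0,0,-1],[0,0,0,0,0,0,-1],[0,0,0,0,0,0,-1]]'
cat >> h.py <<'E'
def pp(yaw,dz=.0455):
    "project puller points in scene from the tool pose"
    o=ctrl.get_obs(); p=np.array(o['tool_pos']); c,s=np.cos(np.radians(yaw)),np.sin(np.radians(yaw))
    f=lambda x,y,z: p+[c*x-s*y,s*x+c*y,z-dz]
    return {k:proj('scene',f(*v)).round(1) for k,v in dict(frontL=(.026,.03,.031),frontR=(.026,-.03,.031),backL=(-.026,.03,.031),backR=(-.026,-.03,.031),lipLb=(.026,.03,0),lipRb=(.026,-.03,0),lipRbi=(.026,-.018,0),lipLbi=(.026,.018,0)).items()}
E
python3 - <<'E'
from h import *
T=snap('top','top4');S=snap('scene','scene4'); to(.538,.0104,.142,7.9)
k=pp(7.9);print(k); x0,y0=230,120; A=cv2.resize(S[y0:y0+110,x0:x0+130],None,fx=6,fy=6,interpolation=cv2.INTER_CUBIC)[:600,:780].copy()
for n,(u,v) in k.items(): cv2.circle(A,(int((u-x0+.5)*6),int((v-y0+.5)*6)),3,(255,0,0),1)
cv2.imwrite('pics/c5.png',A[...,::-1])
t=[cv2.fitEllipse(c) for c in blobs(T,(265,180,340,215),cream)]; print([onz('top',*e[0],.116).round(4) for e in t])
E
```

```text
t: 8.73
tool_pos: [0.5374, 0.0102, 0.1417]
tool_rot: [-3.134, -0.216, 0.001]
contact_force: [-0.2, -0.9, -1.9]
opening: 0.0171
grip_force: 78.1
p [0.5374 0.0102 0.142 ] | shift now-axes [ 0.7 -0.1  0. ] turn [ 0. -0. -0.] ('shift after turn', array([ 0.7, -0.1,  0. ])) F [ 0.2  0.4 -1. ] op 0.0176 t 8.8
{'frontL': array([301.4, 182.2]), 'frontR': array([278.3, 174.2]), 'backL': array([309.5, 167.1]), 'backR': array([287. , 159.5]), 'lipLb': array([300.8, 190.2]), 'lipRb': array([278.4, 182.3]), 'lipRbi': array([282.9, 183.9]), 'lipLbi': array([296.3, 188.6])}
[array([0.6214, 0.0194, 0.116 ]), array([ 0.6232, -0.0485,  0.116 ])]
```

View pics/c5.png

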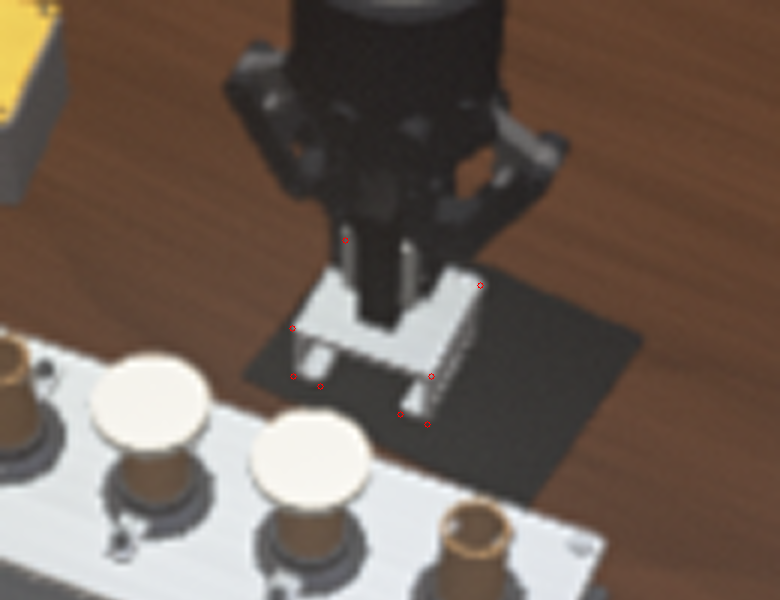

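Predicted puller corners match the image within about 0.5 px, so the offsets are right. One more check of the left-hand cap in the scene view, then slide on.

```bash
python3 - <<'E'
from h import *
S=cv2.imread('pics/scene4.png')[...,::-1]
for c in blobs(S,(240,172,298,212),lambda h,s,v:(v>205)&(s<60)):
    e=cv2.fitEllipse(c); print(e,onz('scene',*e[0],.116).round(4))
to(.6115,.0207,.142,7.9)
E
```

```text
((264.1027526855469, 197.89630126953125), (31.065021514892578, 60.09024429321289), 101.45767974853516) [ 0.6378 -0.0107  0.116 ]
((289.53778076171875, 175.0488739013672), (5.059413909912109, 18.387102127075195), 103.9078598022461) [0.5468 0.0034 0.116 ]
p [0.5374 0.0102 0.142 ] | shift now-axes [74.9 -0.2  0. ] turn [ 0. -0. -0.] ('shift after turn', array([74.9, -0.2,  0. ])) F [ 0.2  0.4 -1. ] op 0.0176 t 8.8
```

```bash
python3 -c "
from h import *
print(onz('scene',281.3,195,.116), proj('scene',[.6123,.0207,.116]), proj('scene',[.622,-.048,.116]))"
python3 -m crank '[[6,0,0,0,0,0,-1],[6,0,0,0,0,0,-1],[6,0,0,0,0,0,-1],[6,0,0,0,0,0,-1],[6,0,0,0,0,0,-1],[6,0,0,0,0,0,-1],[4,0,0,0,0,0,-1],[0,0,0,0,0,0,-1],[0,0,0,0,0,0,-1],[0,0,0,0,0,0,-1]]'
python3 - <<'E'
from h import *
T=snap('top','top5');S=snap('scene','scene5'); to(.6115,.0207,.142,7.9)
k=pp(7.9); x0,y0=230,130; A=cv2.resize(S[y0:y0+100,x0:x0+130],None,fx=6,fy=6,interpolation=cv2.INTER_CUBIC).copy()
for n,(u,v) in k.items(): cv2.circle(A,(int((u-x0+.5)*6),int((v-y0+.5)*6)),3,(255,0,0),1)
cv2.imwrite('pics/c6.png',A[...,::-1])
E
```

```text
[0.6092029 0.018853  0.116    ] [281.26374133 196.22556202] [254.77022455 186.74549104]
t: 9.67
tool_pos: [0.5773, 0.0156, 0.1416]
tool_rot: [-3.134, -0.216, 0.001]
contact_force: [-0.4, 0.2, -1.1]
opening: 0.0172
grip_force: 78.1
p [0.5772 0.0156 0.1417] | shift now-axes [34.7 -0.3 -0.3] turn [ 0.  0. -0.] ('shift after turn', array([34.7, -0.3, -0.3])) F [ 0.1  0.2 -1.9] op 0.0175 t 9.8
```

View pics/c6.png

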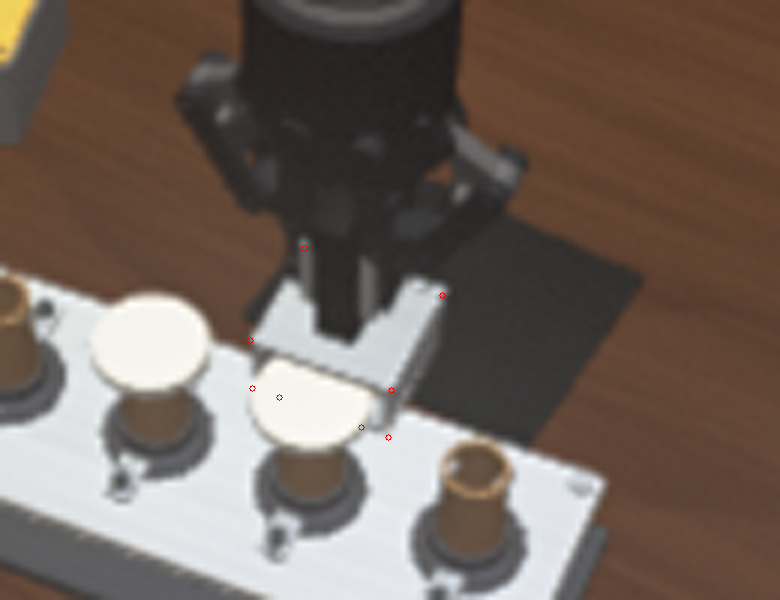

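The flange (310,400) has entered between the side walls with no contact force. I slide on to the end.

```bash
python3 -m crank '[[5,0,0,0,0,0,-1],[5,0,0,0,0,0,-1],[5,0,0,0,0,0,-1],[5,0,0,0,0,0,-1],[5,0,0,0,0,0,-1],[4,0,0,0,0,0,-1],[3,0,0,0,0,0,-1],[2,0,0,0,0,0,-1],[0,0,0,0,0,0,-1],[0,0,0,0,0,0,-1]]'
python3 -c "
from h import *
to(.6115,.0207,.142,7.9)"
```

```text
t: 10.6
tool_pos: [0.6111, 0.0203, 0.1417]
tool_rot: [-3.134, -0.216, 0.001]
contact_force: [-0.1, -0.0, -1.6]
opening: 0.0169
grip_force: 78.1
p [0.6111 0.0203 0.1417] | shift now-axes [ 0.4 -0.3 -0.3] turn [-0.  0. -0.] ('shift after turn', array([ 0.4, -0.3, -0.3])) F [-0.1 -0.  -1.6] op 0.0169 t 10.6
```

Seated with no force. Now straight up.

```bash
python3 -m crank '[[0,0,-2,0,0,0,-1],[0,0,-2,0,0,0,-1],[0,0,-2,0,0,0,-1],[0,0,-2,0,0,0,-1],[0,0,-3,0,0,0,-1],[0,0,-3,0,0,0,-1],[0,0,-4,0,0,0,-1],[0,0,-5,0,0,0,-1],[0,0,-6,0,0,0,-1],[0,0,-6,0,0,0,-1]]'
python3 -m crank '[[0,0,-6,0,0,0,-1],[0,0,-6,0,0,0,-1],[0,0,-6,0,0,0,-1],[0,0,-3,0,0,0,-1],[0,0,0,0,0,0,-1],[0,0,0,0,0,0,-1],[0,0,0,0,0,0,-1],[0,0,0,0,0,0,-1],[0,0,0,0,0,0,-1],[0,0,0,0,0,0,-1]]'
python3 - <<'E'
from h import *
T=snap('top','top6');S=snap('scene','scene6'); to(.46,.3,.2,7.9)
k=pp(7.9); x0,y0=230,110; A=cv2.resize(S[y0:y0+120,x0:x0+130],None,fx=5,fy=5,interpolation=cv2.INTER_CUBIC).copy()
for n,(u,v) in k.items(): cv2.circle(A,(int((u-x0+.5)*5),int((v-y0+.5)*5)),3,(255,0,0),1)
cv2.imwrite('pics/c7.png',A[...,::-1])
cs=blobs(T,(100,210,240,325),lambda h,s,v:(s<70)&(v>100)|(v>140),1000); r=cv2.minAreaRect(cs[0]); P=np.array([onz('top',*p,.006) for p in cv2.boxPoints(r)]);print(P.round(4),P.mean(0).round(4))
E
```

```text
t: 11.43
tool_pos: [0.6117, 0.0203, 0.1787]
tool_rot: [3.134, 0.216, 0.003]
contact_force: [-0.5, -0.2, -2.4]
opening: 0.0168
grip_force: 79.9
t: 12.27
tool_pos: [0.6109, 0.0203, 0.1974]
tool_rot: [-3.134, -0.216, 0.001]
contact_force: [0.1, -0.2, -3.1]
opening: 0.0167
grip_force: 79.9
p [0.611  0.0203 0.1976] | shift now-axes [-111.2 -297.8   -2.4] turn [-0.  0. -0.] ('shift after turn', array([-111.2, -297.8,   -2.4])) F [ 0.  -0.1 -3. ] op 0.0175 t 12.4
[[0.5218 0.467  0.006 ]
 [0.5478 0.2162 0.006 ]
 [0.3607 0.1943 0.006 ]
 [0.336  0.4413 0.006 ]] [0.4416 0.3297 0.006 ]
```

View pics/c7.png

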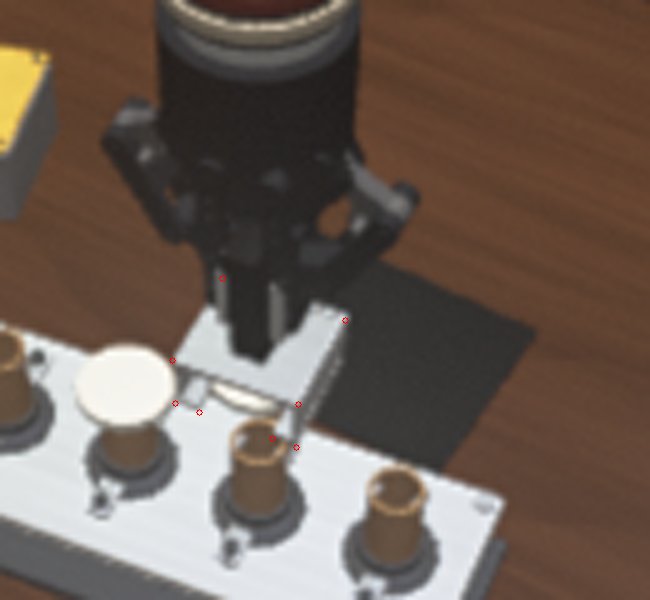

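Cap came free: the mould at (258,440) is now empty and the cap rides in the puller. The tray is at (0.442,0.330), so I carry the cap there gently.

```bash
python3 -m crank '[[-1,-4,0,0,0,0,-1],[-3,-9,0,0,0,0,-1],[-4,-14,0,0,0,0,-1],[-5,-18,0,0,0,0,-1],[-6,-22,0,0,0,0,-1],[-6,-22,0,0,0,0,-1],[-6,-22,0,0,0,0,-1],[-6,-22,0,0,0,0,-1],[-6,-22,0,0,0,0,-1],[-6,-22,0,0,0,0,-1]]'
python3 -m crank '[[-6,-22,0,0,0,0,-1],[-6,-22,0,0,0,0,-1],[-6,-22,0,0,0,0,-1],[-6,-22,0,0,0,0,-1],[-6,-22,0,0,0,0,-1],[-6,-22,0,0,0,0,-1],[-6,-22,0,0,0,0,-1],[-6,-22,0,0,0,0,-1],[-5,-18,0,0,0,0,-1],[-3,-8,0,0,0,0,-1]]'
python3 - <<'E'
from h import *
T=snap('top','top7');S=snap('scene','scene7'); to(.455,.382,.0553,7.9)
cv2.imwrite('pics/c8.png',cv2.resize(S[120:300,320:520],None,fx=3,fy=3)[...,::-1])
E
```

```text
t: 13.2
tool_pos: [0.5368, 0.191, 0.1979]
tool_rot: [-3.134, -0.218, -0.0]
contact_force: [0.3, 0.8, -2.8]
opening: 0.0171
grip_force: 80.1
t: 14.03
tool_pos: [0.4529, 0.3839, 0.1979]
tool_rot: [-3.133, -0.221, 0.001]
contact_force: [0.1, -0.4, -1.8]
opening: 0.0168
grip_force: 80.0
p [0.4536 0.3826 0.1978] | shift now-axes [  1.3   0.8 142.5] turn [0.    0.    0.003] ('shift after turn', array([  1.3,   0.8, 142.5])) F [-0.3  0.7 -2. ] op 0.017 t 14.1
```

View pics/c8.png

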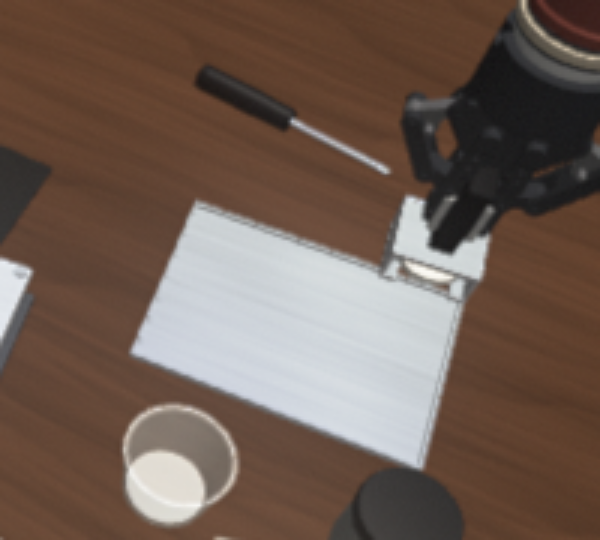

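The cap is still in the puller (430,270) and the tray hasn't moved. Lower it, then back out.

```bash
python3 -m crank '[[0,0,10,0,0,0,-1],[0,0,20,0,0,0,-1],[0,0,25,0,0,0,-1],[0,0,25,0,0,0,-1],[0,0,20,0,0,0,-1],[0,0,15,0,0,0,-1],[0,0,10,0,0,0,-1],[0,0,4,0,0,0,-1],[0,0,0,0,0,0,-1],[0,0,0,0,0,0,-1]]'
python3 -m crank '[[0,0,3,0,0,0,-1],[0,0,3,0,0,0,-1],[0,0,3,0,0,0,-1],[0,0,2,0,0,0,-1],[0,0,2,0,0,0,-1],[0,0,0,0,0,0,-1],[0,0,0,0,0,0,-1],[0,0,0,0,0,0,-1],[0,0,0,0,0,0,-1],[0,0,0,0,0,0,-1]]'
python3 - <<'E'
from h import *
to(.455,.382,.0553,7.9)
E
```

```text
t: 14.97
tool_pos: [0.4557, 0.3812, 0.0695]
tool_rot: [-3.134, -0.215, -0.002]
contact_force: [0.7, 1.2, -1.8]
opening: 0.0172
grip_force: 80.1
t: 15.8
tool_pos: [0.4552, 0.3814, 0.056]
tool_rot: [-3.134, -0.216, -0.0]
contact_force: [-0.3, 0.6, -2.1]
opening: 0.0174
grip_force: 80.1
p [0.4552 0.3814 0.056 ] | shift now-axes [-0.1 -0.6  0.7] turn [-0. -0. -0.] ('shift after turn', array([-0.1, -0.6,  0.7])) F [-0.3  0.6 -2.1] op 0.0174 t 15.8
```

```bash
python3 -m crank '[[-3,0,0,0,0,0,-1],[-6,0,0,0,0,0,-1],[-8,0,0,0,0,0,-1],[-8,0,0,0,0,0,-1],[-8,0,0,0,0,0,-1],[-8,0,0,0,0,0,-1],[-8,0,0,0,0,0,-1],[-8,0,0,0,0,0,-1],[-5,0,0,0,0,0,-1],[-2,0,0,0,0,0,-1]]'
python3 -m crank '[[0,0,-5,0,0,0,-1],[0,0,-15,0,0,0,-1],[0,0,-20,0,0,0,-1],[0,0,-25,0,0,0,-1],[0,0,-25,0,0,0,-1],[0,0,-25,0,0,0,-1],[0,0,-10,0,0,0,-1],[0,0,0,0,0,0,-1],[0,0,0,0,0,0,-1],[0,0,0,0,0,0,-1]]'
python3 - <<'E'
from h import *
T=snap('top','top8');S=snap('scene','scene8')
cv2.imwrite('pics/c9.png',np.hstack([cv2.resize(T[180:330,100:240],(400,429)),cv2.resize(S[150:290,350:490],(400,429))])[...,::-1])
t=[cv2.fitEllipse(c) for c in blobs(T,(265,175,340,215),cream)]; print(t,[onz('top',*e[0],.116).round(4) for e in t])
for c in blobs(S,(238,172,272,205),cream): e=cv2.fitEllipse(c); print(e,onz('scene',*e[0],.116).round(4))
to(.5475,-.0583,.17,7.9)
E
```

```text
t: 16.63
tool_pos: [0.3906, 0.3723, 0.0557]
tool_rot: [3.134, 0.217, -0.001]
contact_force: [-0.2, 0.6, -2.1]
opening: 0.0175
grip_force: 80.1
t: 17.47
tool_pos: [0.3909, 0.3718, 0.1787]
tool_rot: [3.132, 0.216, -0.004]
contact_force: [0.0, 0.0, -2.8]
opening: 0.0169
grip_force: 80.2
[((318.3284606933594, 196.07571411132812), (17.787940979003906, 18.06153106689453), 157.4774169921875)] [array([ 0.6216, -0.0482,  0.116 ])]
((255.1037139892578, 186.73626708984375), (13.663810729980469, 17.614898681640625), 87.36149597167969) [ 0.6216 -0.0473  0.116 ]
p [0.3907 0.3717 0.1783] | shift now-axes [ 96.3 447.5   8.8] turn [ 0.002  0.004 -0.   ] ('shift after turn', array([ 96.2, 447.5,   8.3])) F [-0.3  0.2 -1.9] op 0.0172 t 17.6
```

View pics/c9.png

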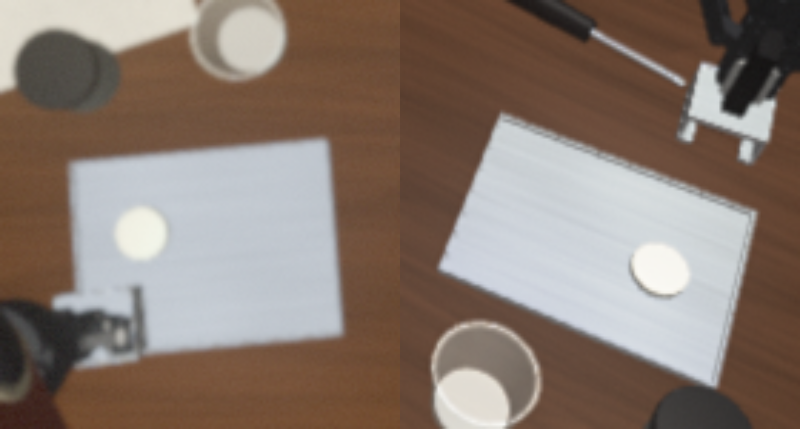

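The cap stands on the tray (left half (140,233), right half (660,270)). Next is the right-hand cap at (0.6217,-0.048).

```bash
python3 -m crank '[[2,10,0,0,0,0,-1],[5,20,0,0,0,0,-1],[5,24,0,0,0,0,-1],[5,24,0,0,0,0,-1],[5,24,0,0,0,0,-1],[5,24,0,0,0,0,-1],[5,24,0,0,0,0,-1],[5,24,0,0,0,0,-1],[5,24,0,0,0,0,-1],[5,24,0,0,0,0,-1]]'
python3 -m crank '[[5,24,0,0,0,0,-1],[5,24,0,0,0,0,-1],[5,24,0,0,0,0,-1],[5,24,0,0,0,0,-1],[5,24,0,0,0,0,-1],[5,24,0,0,0,0,-1],[5,24,0,0,0,0,-1],[5,24,0,0,0,0,-1],[5,20,0,0,0,0,-1],[4,13,0,0,0,0,-1]]'
python3 -m crank '[[0,0,0,0,0,0,-1],[0,0,10,0,0,0,-1],[0,0,10,0,0,0,-1],[0,0,10,0,0,0,-1],[0,0,6,0,0,0,-1],[0,0,0,0,0,0,-1],[0,0,0,0,0,0,-1],[0,0,0,0,0,0,-1],[0,0,0,0,0,0,-1],[0,0,0,0,0,0,-1]]'
python3 - <<'E'
from h import *
S=snap('scene','scene9'); T=snap('top','top9'); to(.6209,-.0480,.142,7.9)
k=pp(7.9);  x0,y0=200,110; A=cv2.resize(S[y0:y0+110,x0:x0+130],None,fx=5,fy=5,interpolation=cv2.INTER_CUBIC).copy()
for n,(u,v) in k.items(): cv2.circle(A,(int((u-x0+.5)*5),int((v-y0+.5)*5)),3,(255,0,0),1)
cv2.imwrite('pics/c10.png',A[...,::-1])
E
```

```text
t: 18.4
tool_pos: [0.4685, 0.1571, 0.1799]
tool_rot: [3.134, 0.216, -0.002]
contact_force: [-0.0, 0.4, -1.9]
opening: 0.017
grip_force: 80.0
t: 19.23
tool_pos: [0.5479, -0.0595, 0.1798]
tool_rot: [3.134, 0.213, -0.002]
contact_force: [-0.4, 0.1, -1.9]
opening: 0.0173
grip_force: 80.1
t: 20.07
tool_pos: [0.5486, -0.0571, 0.1456]
tool_rot: [3.134, 0.217, 0.002]
contact_force: [0.5, 0.1, -3.0]
opening: 0.0172
grip_force: 80.1
p [ 0.5485 -0.0571  0.1454] | shift now-axes [73.   0.9  3.5] turn [ 0.    -0.001 -0.   ] ('shift after turn', array([73. ,  0.9,  3.4])) F [ 0.3 -0.1 -2.2] op 0.017 t 20.2
```

View pics/c10.png

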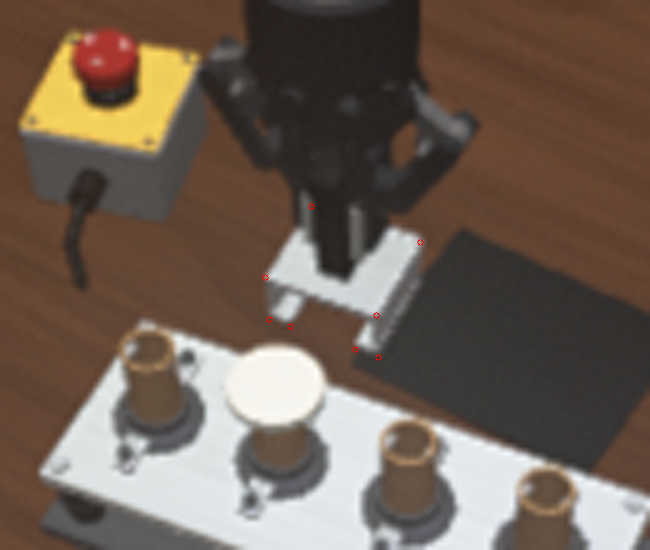

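The puller is still square and in front of the last cap (275,385), so I slide in and pull.

```bash
python3 -m crank '[[3,1,3.5,0,0,0,-1],[5,0,0,0,0,0,-1],[5,0,0,0,0,0,-1],[5,0,0,0,0,0,-1],[5,0,0,0,0,0,-1],[5,0,0,0,0,0,-1],[5,0,0,0,0,0,-1],[5,0,0,0,0,0,-1],[0,0,0,0,0,0,-1],[0,0,0,0,0,0,-1]]'
python3 -m crank '[[5,0,0,0,0,0,-1],[5,0,0,0,0,0,-1],[5,0,0,0,0,0,-1],[5,0,0,0,0,0,-1],[5,0,0,0,0,0,-1],[4,0,0,0,0,0,-1],[3,0,0,0,0,0,-1],[3,0,0,0,0,0,-1],[0,0,0,0,0,0,-1],[0,0,0,0,0,0,-1]]'
python3 -c "
from h import *
to(.6209,-.0480,.142,7.9)"
```

```text
t: 21.0
tool_pos: [0.5862, -0.0528, 0.1413]
tool_rot: [-3.134, -0.217, 0.0]
contact_force: [0.0, 0.4, -1.4]
opening: 0.0169
grip_force: 80.1
t: 21.83
tool_pos: [0.6207, -0.048, 0.1413]
tool_rot: [-3.134, -0.216, 0.0]
contact_force: [0.5, 0.9, -2.0]
opening: 0.0168
grip_force: 80.1
p [ 0.6207 -0.048   0.1413] | shift now-axes [ 0.2  0.  -0.7] turn [-0.  0. -0.] ('shift after turn', array([ 0.2,  0. , -0.7])) F [ 0.5  0.9 -2. ] op 0.0168 t 21.8
```

```bash
python3 -m crank '[[0,0,-2,0,0,0,-1],[0,0,-2,0,0,0,-1],[0,0,-2,0,0,0,-1],[0,0,-2,0,0,0,-1],[0,0,-3,0,0,0,-1],[0,0,-3,0,0,0,-1],[0,0,-4,0,0,0,-1],[0,0,-5,0,0,0,-1],[0,0,-6,0,0,0,-1],[0,0,-6,0,0,0,-1]]'
python3 -m crank '[[0,0,-6,0,0,0,-1],[0,0,-6,0,0,0,-1],[0,0,-6,0,0,0,-1],[0,0,-3,0,0,0,-1],[0,0,0,0,0,0,-1],[0,0,0,0,0,0,-1],[0,0,0,0,0,0,-1],[0,0,0,0,0,0,-1],[0,0,0,0,0,0,-1],[0,0,0,0,0,0,-1]]'
python3 - <<'E'
from h import *
T=snap('top','top10');S=snap('scene','scene10'); to(.4676,.283,.2,7.9)
cs=blobs(T,(100,190,240,325),lambda h,s,v:(s<70)&(v>100)|(v>140),1000); c=max(cs,key=cv2.contourArea); r=cv2.minAreaRect(c); print(r,onz('top',*r[0],.006))
k=pp(7.9)
print('open mouth B (cream px left at old place):',[cv2.contourArea(c) for c in blobs(S,(238,172,272,205),cream)])
for c in blobs(T,(110,220,235,310),cream): e=cv2.fitEllipse(c); print('cap on tray',onz('top',*e[0],.029).round(4),e[1])
E
```

```text
t: 22.67
tool_pos: [0.6211, -0.0482, 0.178]
tool_rot: [3.134, 0.216, 0.002]
contact_force: [-0.2, -0.2, -2.3]
opening: 0.0173
grip_force: 79.9
t: 23.5
tool_pos: [0.6204, -0.048, 0.1969]
tool_rot: [-3.134, -0.216, 0.001]
contact_force: [-0.7, 0.6, -2.4]
opening: 0.017
grip_force: 79.9
p [ 0.6205 -0.048   0.1971] | shift now-axes [-106.  -348.9   -2.9] turn [-0.  0. -0.] ('shift after turn', array([-106. , -348.9,   -2.9])) F [-0.   0.  -2.8] op 0.0172 t 23.6
((171.1434783935547, 266.577880859375), (71.25163269042969, 94.70038604736328), 84.80557250976562) [0.44071654 0.32975006 0.006     ]
open mouth B (cream px left at old place): []
cap on tray [0.4558 0.381  0.029 ] (16.242918014526367, 16.91558074951172)
```

```bash
python3 -m crank '[[-1,-4,0,0,0,0,-1],[-3,-9,0,0,0,0,-1],[-4,-14,0,0,0,0,-1],[-6,-19,0,0,0,0,-1],[-6,-20,0,0,0,0,-1],[-6,-20,0,0,0,0,-1],[-6,-20,0,0,0,0,-1],[-6,-20,0,0,0,0,-1],[-6,-20,0,0,0,0,-1],[-6,-20,0,0,0,0,-1]]'
python3 -m crank '[[-6,-20,0,0,0,0,-1],[-6,-20,0,0,0,0,-1],[-6,-20,0,0,0,0,-1],[-6,-20,0,0,0,0,-1],[-6,-20,0,0,0,0,-1],[-6,-20,0,0,0,0,-1],[-6,-20,0,0,0,0,-1],[-6,-20,0,0,0,0,-1],[-5,-15,0,0,0,0,-1],[-3,-8,0,0,0,0,-1]]'
python3 -m crank '[[0,0,10,0,0,0,-1],[0,0,20,0,0,0,-1],[0,0,20,0,0,0,-1],[0,0,10,0,0,0,-1],[0,0,0,0,0,0,-1],[0,0,0,0,0,0,-1],[0,0,0,0,0,0,-1],[0,0,0,0,0,0,-1],[0,0,0,0,0,0,-1],[0,0,0,0,0,0,-1]]'
python3 - <<'E'
from h import *
S=snap('scene','scene11'); to(.4676,.283,.0553,7.9)
cv2.imwrite('pics/c11.png',cv2.resize(S[110:300,220:520],None,fx=2.6,fy=2.6)[...,::-1])
E
```

```text
t: 24.43
tool_pos: [0.5469, 0.1115, 0.1974]
tool_rot: [-3.134, -0.218, 0.0]
contact_force: [0.8, 0.3, -2.4]
opening: 0.0167
grip_force: 80.1
t: 25.27
tool_pos: [0.4657, 0.2853, 0.1974]
tool_rot: [-3.133, -0.22, 0.001]
contact_force: [0.3, 0.2, -2.7]
opening: 0.0174
grip_force: 80.0
t: 26.1
tool_pos: [0.4683, 0.2833, 0.1384]
tool_rot: [-3.134, -0.216, -0.003]
contact_force: [1.2, -0.8, -0.8]
opening: 0.0171
grip_force: 80.1
p [0.4682 0.2833 0.1382] | shift now-axes [-0.7  0.2 82.9] turn [-0.    -0.001 -0.   ] ('shift after turn', array([-0.6,  0.2, 82.9])) F [ 0.6 -0.  -2.3] op 0.0171 t 26.1
```

View pics/c11.png

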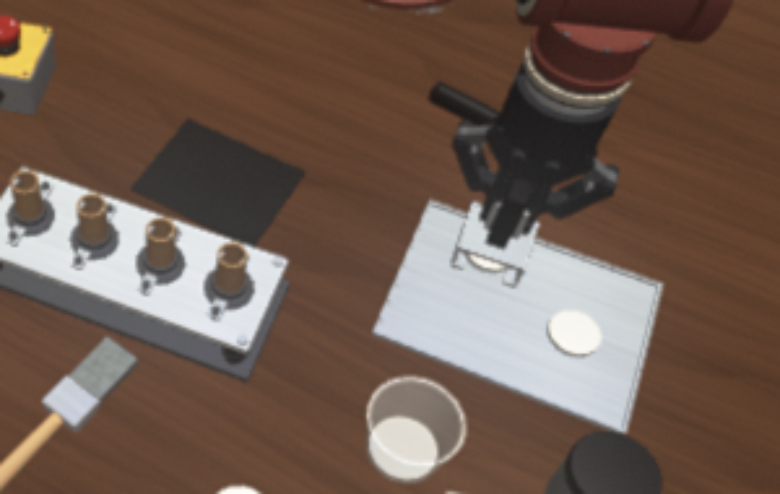

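All moulds are open, the second cap is in the puller (490,262) and the first is on the tray (575,332). Lower, back out, rise.

```bash
python3 -m crank '[[0,0,10,0,0,0,-1],[0,0,15,0,0,0,-1],[0,0,15,0,0,0,-1],[0,0,15,0,0,0,-1],[0,0,10,0,0,0,-1],[0,0,7,0,0,0,-1],[0,0,4,0,0,0,-1],[0,0,3,0,0,0,-1],[0,0,2,0,0,0,-1],[0,0,2,0,0,0,-1]]'
python3 -m crank '[[0,0,0,0,0,0,-1],[0,0,0,0,0,0,-1],[0,0,0,0,0,0,-1],[0,0,0,0,0,0,-1],[0,0,0,0,0,0,-1],[0,0,0,0,0,0,-1],[0,0,0,0,0,0,-1],[0,0,0,0,0,0,-1],[0,0,0,0,0,0,-1],[0,0,0,0,0,0,-1]]'
python3 -m crank '[[-3,0,0,0,0,0,-1],[-6,0,0,0,0,0,-1],[-8,0,0,0,0,0,-1],[-8,0,0,0,0,0,-1],[-8,0,0,0,0,0,-1],[-8,0,0,0,0,0,-1],[-8,0,0,0,0,0,-1],[-8,0,0,0,0,0,-1],[-5,0,0,0,0,0,-1],[-2,0,0,0,0,0,-1]]'
python3 -m crank '[[0,0,-5,0,0,0,-1],[0,0,-15,0,0,0,-1],[0,0,-20,0,0,0,-1],[0,0,-20,0,0,0,-1],[0,0,-20,0,0,0,-1],[0,0,-10,0,0,0,-1],[0,0,0,0,0,0,-1],[0,0,0,0,0,0,-1],[0,0,0,0,0,0,-1],[0,0,0,0,0,0,-1]]'
python3 - <<'E'
from h import *
S=snap('scene','scene12'); T=snap('top','top12'); to(.442,-.003,.15,0)
for n,im,roi in(('top',T,(110,220,235,310)),('scene',S,(350,180,480,275))):
    for c in blobs(im,roi,cream): e=cv2.fitEllipse(c); print(n,onz(n,*e[0],.029).round(4),e[1])
E
```

```text
t: 26.98
tool_pos: [0.4682, 0.2834, 0.0549]
tool_rot: [-3.134, -0.216, -0.002]
contact_force: [-0.3, 0.1, -1.7]
opening: 0.017
grip_force: 80.1
t: 27.82
tool_pos: [0.4676, 0.2831, 0.0543]
tool_rot: [3.134, 0.216, -0.0]
contact_force: [-0.7, -0.8, -1.5]
opening: 0.017
grip_force: 80.1
t: 28.65
tool_pos: [0.4033, 0.2742, 0.0542]
tool_rot: [3.134, 0.217, -0.0]
contact_force: [-0.3, -0.4, -2.0]
opening: 0.0171
grip_force: 80.1
t: 29.48
tool_pos: [0.4033, 0.2738, 0.1425]
tool_rot: [3.133, 0.216, -0.005]
contact_force: [0.5, 0.3, -1.8]
opening: 0.0168
grip_force: 80.1
p [0.4035 0.2739 0.1428] | shift now-axes [ 1.000e-01  2.796e+02 -7.000e+00] turn [0.001 0.003 0.138] ('shift after turn', array([ 38.5, 276.9,  -7.2])) F [-0.7  0.2 -1.6] op 0.0171 t 29.6
top [0.4559 0.3811 0.029 ] (16.347736358642578, 17.001968383789062)
top [0.4699 0.2835 0.029 ] (12.506719589233398, 17.308177947998047)
scene [0.6304 0.2823 0.029 ] (3.285315752029419, 20.125137329101562)
```

Both caps are on the tray: (0.456,0.381) and (0.470,0.2835). Next the puller goes back to the pad, centred near (0.456,-0.003).

```bash
python3 -c "
from h import *
print(onz('top',296.9,262.1,.004))"
python3 -m crank '[[1,10,0,0,0,0,-1],[1,22,0,0,0,0,-1],[1,32,0,0,0,0,-1],[1,34,0,0,0,0,-1],[2,34,0,0,0,0,-1],[2,34,0,0,0,0,-1],[2,34,0,0,0,0,-1],[1,34,0,0,0,0,-1],[1,30,0,0,0,0,-1],[1,17.5,0,0,0,0,-1]]'
python3 -m crank '[[0,0,10,0,0,0,-1],[0,0,20,0,0,0,-1],[0,0,20,0,0,0,-1],[0,0,15,0,0,0,-1],[0,0,10,0,0,0,-1],[0,0,5,0,0,0,-1],[0,0,0,0,0,0,-1],[0,0,0,0,0,0,-1],[0,0,0,0,0,0,-1],[0,0,0,0,0,0,-1]]'
python3 - <<'E'
from h import *
to(.456,-.003,.0493,7.9)
E
```

```text
[ 0.45618625 -0.0041997   0.004     ]
t: 30.42
tool_pos: [0.4557, -0.0061, 0.1441]
tool_rot: [3.133, 0.212, -0.0]
contact_force: [0.0, 0.7, -2.6]
opening: 0.0173
grip_force: 80.1
t: 31.25
tool_pos: [0.4568, -0.0028, 0.0655]
tool_rot: [3.134, 0.217, 0.003]
contact_force: [-1.0, 0.4, -2.3]
opening: 0.017
grip_force: 80.0
p [ 0.4568 -0.0028  0.0655] | shift now-axes [-0.8  0.1 16.2] turn [ 0.001 -0.002  0.   ] ('shift after turn', array([-0.8,  0.1, 16.2])) F [-1.   0.4 -2.3] op 0.017 t 31.2
```

```bash
python3 -m crank '[[0,0,4,0,0,0,-1],[0,0,4,0,0,0,-1],[0,0,3,0,0,0,-1],[0,0,2,0,0,0,-1],[0,0,2,0,0,0,-1],[0,0,1,0,0,0,-1],[0,0,0.5,0,0,0,-1],[0,0,0,0,0,0,-1],[0,0,0,0,0,0,-1],[0,0,0,0,0,0,-1]]'
python3 -m crank '[[0,0,0,0,0,0,-0.3],[0,0,0,0,0,0,-0.1],[0,0,0,0,0,0,0],[0,0,0,0,0,0,0],[0,0,0,0,0,0,0],[0,0,0,0,0,0,0],[0,0,-5,0,0,0,0],[0,0,-15,0,0,0,0],[0,0,-25,0,0,0,0],[0,0,-30,0,0,0,0]]'
python3 -m crank '[[0,0,-35,0,0,0,0],[0,0,-35,0,0,0,0],[0,0,-20,0,0,0,0],[0,0,0,0,0,0,0],[0,0,0,0,0,0,0],[0,0,0,0,0,0,0],[0,0,0,0,0,0,0],[0,0,0,0,0,0,0],[0,0,0,0,0,0,0],[0,0,0,0,0,0,0]]'
python3 - <<'E'
from h import *
S=snap('scene','scene13');T=snap('top','top13'); to(.4595,-.2765,.2,7.9)
cv2.imwrite('pics/c12.png',cv2.resize(S[100:290,210:490],None,fx=2.8,fy=2.8)[...,::-1])
E
```

```text
t: 32.08
tool_pos: [0.4558, -0.0027, 0.049]
tool_rot: [-3.134, -0.216, 0.002]
contact_force: [-5.1, 1.0, 8.3]
opening: 0.0169
grip_force: 81.5
t: 32.92
tool_pos: [0.4542, -0.0025, 0.122]
tool_rot: [-3.133, -0.216, 0.007]
contact_force: [0.5, -0.4, 0.7]
opening: 0.0425
grip_force: 0.0
t: 33.75
tool_pos: [0.4554, -0.0027, 0.2118]
tool_rot: [-3.134, -0.216, 0.003]
contact_force: [-0.1, 0.6, 0.3]
opening: 0.0424
grip_force: 0.0
p [ 0.4556 -0.0027  0.2123] | shift now-axes [-33.7 271.7  12.2] turn [-0.     0.001 -0.   ] ('shift after turn', array([-33.8, 271.7,  12.3])) F [-0.1 -0.1  0.2] op 0.0433 t 33.9
```

View pics/c12.png

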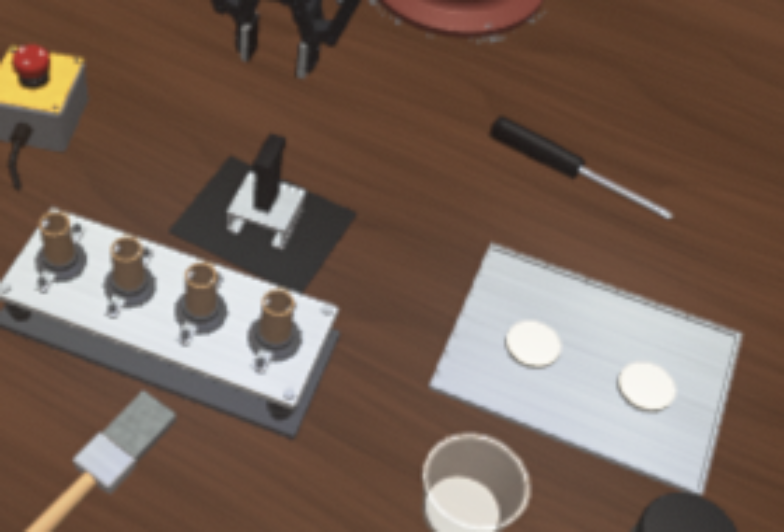

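Both caps are on the tray (533,343), (647,386), and the puller is upright on the pad (268,195). Now the emergency stop.

```bash
python3 -m crank '[[-3,12,0,0,0,0,1],[-3,24,0,0,0,0,1],[-4,30,0,0,0,0,1],[-4,32,0,0,0,0,1],[-4,32,0,0,0,0,1],[-4,32,0,0,0,0,1],[-4,32,0,0,0,0,1],[-4,32,0,0,0,0,1],[-3,28,0,0,0,0,1],[-1,17.5,0,0,0,0,1]]'
python3 -m crank '[[0,0,10,0,0,0,1],[0,0,20,0,0,0,1],[0,0,20,0,0,0,1],[0,0,20,0,0,0,1],[0,0,0,0,0,0,1],[0,0,0,0,0,0,1],[0,0,0,0,0,0,1],[0,0,0,0,0,0,1],[0,0,0,0,0,0,1],[0,0,0,0,0,0,1]]' 40
python3 -c "
from h import *
to(.4598,-.2772,.065,7.9); print(ctrl.get_obs()['q'])"
```

```text
t: 34.68
tool_pos: [0.459, -0.279, 0.2127]
tool_rot: [3.134, 0.213, -0.0]
contact_force: [1.0, -0.1, -0.4]
opening: 0.0857
grip_force: 0.0
t: 35.52
tool_pos: [0.4601, -0.2767, 0.1442]
tool_rot: [3.133, 0.216, 0.003]
contact_force: [-0.2, 0.1, -0.4]
opening: 0.0857
grip_force: 0.0
p [ 0.4601 -0.2767  0.1442] | shift now-axes [-0.5  0.3 79.2] turn [ 0.002 -0.002  0.   ] ('shift after turn', array([-0.3,  0.5, 79.2])) F [-0.2  0.1 -0.4] op 0.0857 t 35.5
[-6.80149032e-01 -8.95428846e-02  1.90224733e+00  4.78847599e-05
  1.32662034e+00  7.52684381e-01]
```

```bash
python3 -m crank '[[0,0,15,0,0,0,1],[0,0,20,0,0,0,1],[0,0,15,0,0,0,1],[0,0,12,0,0,0,1],[0,0,10,0,0,0,1],[0,0,5,0,0,0,1],[0,0,2,0,0,0,1],[0,0,0,0,0,0,1],[0,0,0,0,0,0,1],[0,0,0,0,0,0,1]]' 40
python3 -m crank '[[0,0,0,0,0,0,-1],[0,0,0,0,0,0,-1],[0,0,0,0,0,0,-1],[0,0,0,0,0,0,-1],[0,0,0,0,0,0,-1],[0,0,0,0,0,0,-1],[0,0,0,0,0,0,-1],[0,0,0,0,0,0,-1],[0,0,0,0,0,0,-1],[0,0,0,0,0,0,-1]]' 40
```

```text
t: 36.35
tool_pos: [0.46, -0.2768, 0.0648]
tool_rot: [3.133, 0.216, 0.002]
contact_force: [0.4, -0.1, -0.0]
opening: 0.0853
grip_force: 0.0
t: 37.18
tool_pos: [0.4602, -0.2788, 0.0655]
tool_rot: [3.129, 0.216, 0.003]
contact_force: [-0.2, -6.5, 2.3]
opening: 0.0378
grip_force: 40.0
```

```bash
python3 -m crank '[[0,1.5,0,0,0,0,-1],[0,0,0,0,0,0.1,-1],[0,0,0,0,0,0.1,-1],[0,0,0,0,0,0.1,-1],[0,0,0,0,0,0.1,-1],[0,0,0,0,0,0.1,-1],[0,0,0,0,0,0.1,-1],[0,0,0,0,0,0.1,-1],[0,0,0,0,0,0.1,-1],[0,0,0,0,0,0.1,-1]]'
python3 -m crank '[[0,0,0,0,0,0.03,-1],[0,0,0,0,0,0,-1],[0,0,-1,0,0,0,-1],[0,0,-1,0,0,0,-1],[0,0,-2,0,0,0,-1],[0,0,-2,0,0,0,-1],[0,0,0,0,0,0,-1],[0,0,0,0,0,0,-1],[0,0,0,0,0,0,-1],[0,0,0,0,0,0,-1]]'
python3 -m crank '[[0,0,0,0,0,0,0.5],[0,0,0,0,0,0,1],[0,0,0,0,0,0,1],[0,0,0,0,0,0,1],[0,0,0,0,0,0,1],[0,0,-10,0,0,0,1],[0,0,-25,0,0,0,1],[0,0,-30,0,0,0,1],[0,0,-35,0,0,0,1],[0,0,-35,0,0,0,1]]'
python3 - <<'E'
from h import *
T=snap('top','top14');S=snap('scene','scene14')
r1=cv2.fitEllipse(max(blobs(T,(380,235,440,295),red),key=len)); r2=cv2.fitEllipse(max(blobs(S,(195,105,250,165),red),key=len))
print('stop',r1,r2,tri(r1[0],r2[0]))
E
```

```text
t: 38.02
tool_pos: [0.4601, -0.2811, 0.0659]
tool_rot: [2.908, -1.173, 0.006]
contact_force: [-3.2, -8.2, 5.2]
opening: 0.0381
grip_force: 40.2
t: 38.85
tool_pos: [0.46, -0.2811, 0.0716]
tool_rot: [2.893, -1.209, 0.006]
contact_force: [-3.4, -9.0, 4.7]
opening: 0.0381
grip_force: 40.5
t: 39.68
tool_pos: [0.4592, -0.2773, 0.2064]
tool_rot: [-2.898, 1.212, 0.001]
contact_force: [0.2, -1.2, -0.1]
opening: 0.0851
grip_force: 0.0
stop ((410.3910217285156, 264.0203857421875), (11.341317176818848, 13.429525375366211), 105.39488983154297) ((220.8692169189453, 119.59898376464844), (10.72649097442627, 12.494657516479492), 54.2997932434082) (array([ 0.45973917, -0.27699464,  0.09373206]), np.float64(0.0001613622778305324))
```

The stop head is back at its starting height (0.0937 m), so it's released. Picture budget is used up, so the final check is numeric.

```bash
python3 - <<'E'
from h import *
T=snap('top','top15');S=snap('scene','scene15')
for c in blobs(T,(110,220,235,310),cream): e=cv2.fitEllipse(c); print('cap',onz('top',*e[0],.029).round(4),e[1])
c=max(blobs(T,(100,190,240,325),lambda h,s,v:(s<70)&(v>100)|(v>140),1000),key=cv2.contourArea); r=cv2.minAreaRect(c); print('tray',r,onz('top',*r[0],.006).round(4))
for c in blobs(T,(260,235,335,290),lambda h,s,v:v>110,100): r=cv2.minAreaRect(c); print('stirrup',r,onz('top',*r[0],.035).round(4))
d=cv2.absdiff(T,cv2.imread('pics/top0.png')[...,::-1]).max(2); m=cv2.morphologyEx((d>45).astype(np.uint8),cv2.MORPH_OPEN,np.ones((3,3)))
print([cv2.boundingRect(c) for c in cv2.findContours(m,0,2)[0]])
d=cv2.absdiff(S,cv2.imread('pics/scene13.png')[...,::-1]).max(2); m=cv2.morphologyEx((d>45).astype(np.uint8),cv2.MORPH_OPEN,np.ones((3,3)))
print([cv2.boundingRect(c) for c in cv2.findContours(m,0,2)[0]]); o=ctrl.get_obs(); print(o['tool_pos'],o['contact_force'],o['t'])
E
```

```text
cap [0.456 0.381 0.029] (16.360559463500977, 16.96268081665039)
cap [0.4698 0.2842 0.029 ] (12.260578155517578, 17.00162124633789)
tray ((171.1641845703125, 266.637939453125), (71.46942901611328, 94.46958923339844), 85.03025817871094) [0.4406 0.3297 0.006 ]
stirrup ((296.8689880371094, 263.0174865722656), (23.921630859375, 24.846778869628906), 82.40535736083984) [ 0.4556 -0.0023  0.035 ]
[(290, 411, 9, 9), (387, 405, 4, 3), (291, 400, 13, 11), (257, 400, 31, 20), (201, 400, 22, 20), (235, 397, 35, 23), (278, 396, 3, 3), (283, 394, 6, 4), (290, 392, 10, 6), (399, 379, 8, 9), (237, 370, 47, 25), (555, 369, 5, 7), (497, 352, 21, 10), (421, 350, 4, 4), (486, 342, 38, 7), (449, 334, 3, 3), (462, 333, 6, 8), (415, 323, 28, 17), (493, 313, 51, 23), (439, 310, 3, 3), (429, 310, 8, 6), (441, 304, 17, 10), (446, 297, 6, 3), (441, 297, 4, 3), (437, 297, 3, 3), (460, 296, 3, 3), (455, 296, 4, 3), (476, 274, 3, 3), (499, 269, 45, 35), (428, 259, 4, 3), (296, 256, 7, 16), (142, 256, 14, 13), (289, 255, 8, 21), (279, 253, 8, 23), (181, 252, 15, 13), (303, 250, 8, 25), (299, 249, 3, 3), (430, 244, 31, 37), (476, 243, 23, 28), (460, 239, 33, 32), (414, 238, 17, 18), (281, 193, 18, 17), (309, 189, 17, 18)]
[(299, 111, 3, 6), (211, 81, 7, 11), (400, 70, 7, 6), (416, 68, 28, 22), (308, 63, 13, 3), (281, 63, 57, 60), (390, 56, 11, 6), (431, 55, 4, 3), (205, 54, 13, 20), (437, 52, 4, 3), (444, 51, 6, 4), (413, 44, 22, 18), (446, 42, 3, 3), (426, 38, 17, 9), (315, 25, 5, 4), (188, 23, 34, 34), (201, 23, 9, 4), (299, 18, 14, 8), (391, 15, 13, 9), (291, 15, 6, 4), (415, 0, 78, 75), (372, 0, 6, 5), (297, 0, 68, 33)]
[ 0.46043777 -0.27828844  0.20712315] [ 0.28591502  0.48100379 -0.73604113] 39.8833
```

Only the arm, the puller and the caps changed between the pictures. The bystanders are untouched and the gripper is clear, so I hand it in.

```bash
python3 -c "
from station import ctrl
print(ctrl.finish_job())"
```

```text
the job is handed in; nothing more can be done
None
```

I handed the job in after about 40 s of robot time: both caps (two moulds were capped in this start) are standing on the tray, the emergency stop is released, the puller is upright on its pad clear of the gripper, and the bystanders are where they were; the hand-in gave no verdict.

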